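# Squeeze-test the jar stoppers and close the jar with the sound one

### The job

Find the sound one of the three look-alike jar stoppers by squeezing: where they stand in the rack, press their orange crowns straight down by about 5 mm (never beyond 8 mm, which spoils them) and feel the push-back, about 8 N for the sound one, while a limp one gives way at less than 5 N and a hardened one takes over 12 N. Lift only the sound stopper, seat it gently and fully home in the mouth of the green jar, then press its crown 5 mm down there once more, hold it for half a second to confirm, and let it spring back. The other two stay in the rack; do not disturb the mug, the salt and jam jars and the pastry ring around.

Things in the scene. Friction and masses are not known exactly. Their poses are not given: they have to be found in the camera images.
- stopper_a_mid (a point): Stopper a: one of three look-alikes. Bottom up: black tapered plug 20 mm long (28 mm across its foot, 33 at its top), white head 44 mm across, 26 high, orange crown 30 mm across standing 14 mm out of the head; 90 g. Point: centre of the head, on the axis, 13 mm above the head's underside (which rests on rack or jar rim), 27 mm below the unpressed crown's top. z: up the stopper. Grip it by the head
- crown_a (a joint): travel of the crown of stopper a into its head, m: 0 = standing, springs back, 0.010 = end of travel, past 0.0085 it is spoiled. Stiffness cannot be seen and places are mixed. Of the three crowns one is limp (pushes back 1.6 N at first touch, 3.6 N at 5 mm), one sound (3.6 N, 8 N), one hardened (6.4 N, 14 N)
- stopper_b_mid (a point): Stopper b: one of three look-alikes. Bottom up: black tapered plug 20 mm long (28 mm across its foot, 33 at its top), white head 44 mm across, 26 high, orange crown 30 mm across standing 14 mm out of the head; 90 g. Point: centre of the head, on the axis, 13 mm above the head's underside (which rests on rack or jar rim), 27 mm below the unpressed crown's top. z: up the stopper. Grip it by the head
- crown_b (a joint): travel of the crown of stopper b into its head, m: 0 = standing, springs back, 0.010 = end of travel, past 0.0085 it is spoiled. Stiffness cannot be seen and places are mixed. Of the three crowns one is limp (pushes back 1.6 N at first touch, 3.6 N at 5 mm), one sound (3.6 N, 8 N), one hardened (6.4 N, 14 N)
- stopper_c_mid (a point): Stopper c: one of three look-alikes. Bottom up: black tapered plug 20 mm long (28 mm across its foot, 33 at its top), white head 44 mm across, 26 high, orange crown 30 mm across standing 14 mm out of the head; 90 g. Point: centre of the head, on the axis, 13 mm above the head's underside (which rests on rack or jar rim), 27 mm below the unpressed crown's top. z: up the stopper. Grip it by the head
- crown_c (a joint): travel of the crown of stopper c into its head, m: 0 = standing, springs back, 0.010 = end of travel, past 0.0085 it is spoiled. Stiffness cannot be seen and places are mixed. Of the three crowns one is limp (pushes back 1.6 N at first touch, 3.6 N at 5 mm), one sound (3.6 N, 8 N), one hardened (6.4 N, 14 N)
- rack: light wooden rack block, 100 x 275 x 26 mm, fixed, with three wells 85 mm apart in a row along its own y axis, one stopper standing in each (head underside on the top face, 26 mm above the table). Origin: centre of its underside
- jar: green glass jar, fixed, 88 mm across, 100 mm high, round. Origin: centre of its underside. Fragile: do not lean on it with more than about 25 N
- jar_mouth (a point): centre of the jar's mouth, level with the top of its rim: round opening 39 mm across, 30 mm deep, in a neck 58 mm across. A stopper that is fully home has its plug in the mouth and its head's underside on the rim
- measure: steel measuring mug, bystander, 72 mm across, 80 mm high; origin: centre of its underside
- salt: white salt jar with a wooden lid, bystander, 56 mm across, 100 mm high; origin: centre of its underside
- cutter: aluminium pastry ring, bystander, 76 mm across, 35 mm high; origin: centre of its underside
- jam: amber jam jar with a red cap, bystander, 60 mm across, 90 mm high; origin: centre of its underside
Things that resemble listed ones, but are neither listed nor needed, are in the scene too. Leave any blue or purple look-alike of the part that bears stopper_b_mid alone.

How it is judged:
By the outcome, as a careful person would: the job done as asked, in the order asked, and still so for the second after the job is handed in, with the robot touching nothing.
It also fails if it takes over 64 s, if anything falls off the work surface, if the arm or the gripper's body presses on something with over 40 N, if the wrist force passes 120 N, or if a joint passes its speed limit or range.

### The arm

A 6-joint arm with a two-finger parallel gripper is mounted at the origin on the work surface. World frame = base frame: x ahead of the robot, y to its left, z up, the work surface at z = 0. Lengths are in m, angles in degrees, forces in N, time in s.
With the tool pointing down it reaches from about 0.35 to 0.875 m from the base axis. Payload 4.2 kg.
Tool frame: the origin (TCP) lies midway between the tips of the shut fingers; the grasp point (between the pads) lies 19 mm behind it; y points along the fingers, z is the direction in which the jaws open and shut, and the axes are right-handed (so a half turn about y gives the same grasp; the last joint's range is limited). The gripper opens to 87 mm and grips with 3 to 60 N. Pads are 19 mm wide; open, the fingers measure 117 mm over their backs; the gripper's body (75 mm by 190 mm) begins 51 mm behind the grasp point.
Start: joints at [14.817, 22.042, 0.453, 0, -68.411, -14.817], TCP at [0.625, 0, 0.191] pointing down, gripper open.
Joint ranges: [-179.83, 179.83], [-69.29, 118.12], [-61.27, 80.66], [-181.25, 117.63], [-171.15, -9.14], [-177.46, 177.46]. Speed limits (degrees/s): [159.86, 159.86, 180, 180, 180, 180].

### API

Orientations are given as [roll, pitch, yaw] about the fixed x, y, z axes, in that order (R = Rz(yaw) Ry(pitch) Rx(roll)).
In Python, from workcell import env gives the robot as it stands. The module is installed in compiled form; this text tells all that it offers. Calls block until the motion is done:
- env.goto(position, orientation): joint-space move of the TCP to a pose.
- env.move_straight(position, rotation=None, rate=0.15, force_limit=None): straight line of the TCP; rotation=None keeps the orientation; rate is the mean speed in m/s. With force_limit (N) it stops when the force on the tool has changed by that much, and returns True; else False.
- env.set_joints(angles): joint-space move.
- env.gripper_to(opening, grasp_force=None): opening from 0.0 (shut) to 1.0 (fully open); grasp_force is the grip in N (None keeps the last); returns when the fingers have stopped.
- env.dwell(seconds).
- env.inverse_kinematics(position, orientation): joint angles nearest the present ones, or None.
- env.read_state(): the state.
- env.grab_frame(name): name is "scene" or "side" or "wrist"; returns a dict with "image" (420x560x3 uint8, blue, green, red), "fx", "fy", "cx", "cy" (pixels), "position" and "orientation" of the camera in the world. Camera axes: x right, y up, looking along -z (the intrinsics and any distortion apply to the point x, -y, -z); pixel columns grow to the right and rows downward; lengths in m; the calibration is good to about 2 mm. A picture is of the moment at which its call begins. There is no depth.
A pose or a line that the arm cannot do raises env.Unreachable and nothing moves.
- env.close_job(): hands the job in, once; it reports no verdict.
Trained networks look in a picture, given as the dict that the camera call returned (one of the last four; its "shot" number tells which), for a name from the list of things; names that differ only in an ending like _2 or _b are one class to them, and where a whole thing is asked for, a point or a joint stands for the part that bears it (a point fixed in the world has none). Each returns a list of dicts, best first, with "score" (0 to 1); they miss things now and then, are a little off and sometimes report something else, mostly with a low value. They report only what shows in the picture. A call takes as long as a camera call. They do not tell look-alikes from the thing itself.
- env.search_frame(picture, thing): "xyz" ([x, y, z] in m, in world coordinates, good to about 4 mm: the middle of the surface that is visible of it).
- env.trace(picture, thing): "mask" (420x560 bool, what is visible of it).
The state is a dict: "clock": time; "joint_positions": joint angles; "qvel": joint speeds; "joint_torque": joint torques, N m; "position": TCP position; "tool_rot": TCP orientation; "force": force on the tool from outside, world axes, zero at the start; "wrist_torque": the same for the moment, N m; "opening": opening from 0.0 (shut) to 1.0 (fully open).
Only numpy, scipy, OpenCV 4.12 (cv2) and the standard library are available. Lean on these libraries where they do the work, as an engineer would, in place of code of your own. Each camera call takes 0.05 s, during which the arm holds its last target. There are 200 camera calls.

## Working session

There is one attempt and no reset: what is moved stays moved. The work goes in short steps, each a Python script; the robot and the scene stay as the last script left them, time stands still between calls to the robot, and variables do not carry over. Pictures are saved under pics/ and viewed, about 8 in all and at most 12, crops included, and the job is handed in when it is done.

```bash
mkdir -p pics; cat > h.py <<'E'
import numpy as np, cv2
from workcell import env
from scipy.spatial.transform import Rotation as R
def proj(p,f):
    M=R.from_euler('xyz',f['orientation'],degrees=True).as_matrix() if np.size(f['orientation'])==3 else np.array(f['orientation'])
    c=M.T@(np.array(p)-f['position']); return np.array([f['cx']+f['fx']*c[0]/-c[2], f['cy']-f['fy']*c[1]/-c[2]])
def ray(u,v,z,f):
    M=R.from_euler('xyz',f['orientation'],degrees=True).as_matrix()
    d=M@np.array([(u-f['cx'])/f['fx'],-(v-f['cy'])/f['fy'],-1]); p=np.array(f['position']); return p+d*(z-p[2])/d[2]
E
python3 - <<'E'
from h import *
s=env.read_state(); print({k:np.round(v,3).tolist() for k,v in s.items()})
ims=[]
for n in ("scene","side"):
    f=env.grab_frame(n); print(n,[k for k in f],f['fx'],f['cx'],f['cy'],f['position'],f['orientation'],{k:f[k] for k in f if 'dist' in k})
    cv2.imwrite(f'pics/{n}0.png',f['image'])
    for t in ("stopper_a_mid","jar","rack","measure","salt","cutter","jam"):
        for r in env.search_frame(f,t): print(t,round(r['score'],2),np.round(r['xyz'],3),proj(r['xyz'],f).round())
E
```

```text
{'clock': 0.0, 'joint_positions': [14.816, 22.09, 0.382, -0.029, -68.411, -14.818], 'qvel': [0.08, 0.005, 0.007, -0.059, 0.11, -0.071], 'joint_torque': [0.001, -39.066, 18.74, 4.22, 0.011, -0.0], 'position': [0.624, 0.0, 0.19], 'tool_rot': [-89.878, 0.005, 89.987], 'force': [-0.215, -0.536, -0.007], 'wrist_torque': [0.012, 0.042, -0.01], 'opening': 1.002}
scene ['image', 'fx', 'fy', 'cx', 'cy', 'position', 'orientation', 'shot'] 410.42684807514036 280.9980208714561 208.72088395635592 [1.1930156  0.05443985 0.75704563] [40.60331989  0.23392156 93.13365833] {}
stopper_a_mid 0.63 [0.519 0.004 0.05 ] [276. 186.]
jar 0.58 [0.496 0.26  0.068] [385. 178.]
rack 0.71 [0.538 0.011 0.026] [279. 199.]
measure 0.56 [0.767 0.108 0.048] [321. 280.]
measure 0.15 [ 0.776 -0.055  0.077] [238. 272.]
salt 0.9 [ 0.78  -0.057  0.079] [236. 273.]
cutter 0.81 [ 0.724 -0.216  0.019] [168. 262.]
jam 0.7 [0.735 0.259 0.067] [398. 264.]
jam 0.35 [0.508 0.089 0.066] [313. 180.]
side ['image', 'fx', 'fy', 'cx', 'cy', 'position', 'orientation', 'shot'] 399.2184402894232 275.0026150974804 206.75308760346644 [ 0.21299346 -0.38318194  0.65112263] [ 45.10829711  -0.1253996  -45.07369126] {}
stopper_a_mid 0.95 [ 0.501 -0.004  0.053] [240. 255.]
jar 0.84 [0.463 0.242 0.067] [149. 196.]
jar 0.18 [0.756 0.101 0.048] [292. 170.]
rack 0.66 [ 0.493 -0.023  0.027] [244. 271.]
measure 0.79 [0.755 0.101 0.049] [291. 170.]
measure 0.67 [0.466 0.246 0.065] [150. 195.]
salt 0.79 [ 0.743 -0.07   0.07 ] [348. 202.]
cutter 0.59 [ 0.716 -0.218  0.023] [396. 264.]
jam 0.69 [0.467 0.247 0.065] [150. 194.]
jam 0.68 [0.703 0.251 0.054] [233. 151.]
jam 0.23 [ 0.505 -0.087  0.068] [272. 274.]
```

View pics/scene0.png

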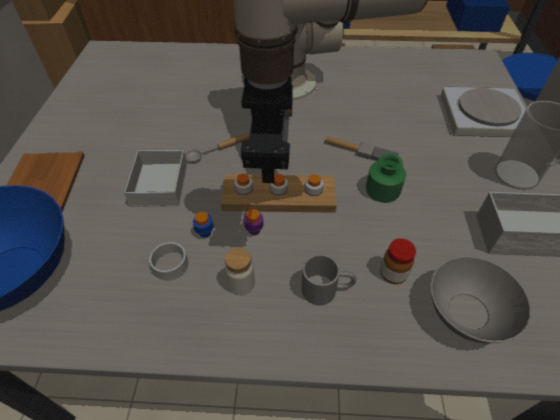

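View pics/side0.png

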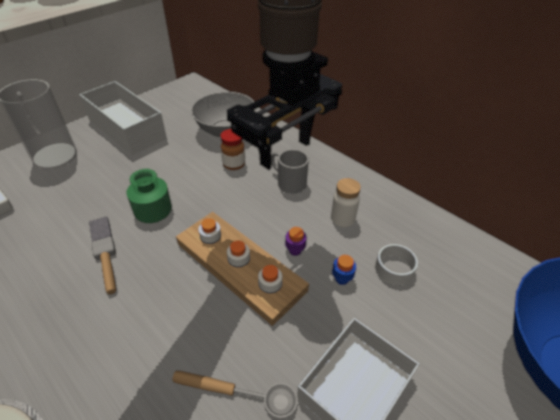

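The scene view shows the three stoppers at (243,183), (279,183) and (315,184) in the rack, and the jar at (386,178). Blue and purple decoys are at (203,223) and (253,221). Side view: stoppers at (209,228), (238,252), (270,276), jar mouth at about (145,180). Next, a close look with the wrist camera.

```bash
cat >> h.py <<'E'
D=[-90,0,90]
def orange(f):
    b=cv2.cvtColor(f['image'],cv2.COLOR_BGR2HSV)
    m=cv2.inRange(b,(3,140,90),(17,255,255)); n,l,st,c=cv2.connectedComponentsWithStats(m)
    return [(c[i],st[i,4]) for i in range(1,n) if st[i,4]>30]
E
python3 - <<'E'
from h import *
for n in ("scene","side"):
    f=env.grab_frame(n)
    for c,a in orange(f): print(n,c.round(1),a,ray(*c,0.062,f).round(4))
env.goto([0.50,0.03,0.30],D)
f=env.grab_frame("wrist"); print(f['position'],f['orientation'],f['fx']); cv2.imwrite('pics/w0.png',f['image'])
for c,a in orange(f): print('w',c.round(1),a,ray(*c,0.066,f).round(4))
print(env.read_state()['clock'])
for t in ("stopper_a_mid","jar"):
        for r in env.search_frame(f,t): print(t,round(r['score'],2),np.round(r['xyz'],3),proj(r['xyz'],f).round())
E
```

```text
scene [ 47.2 172.4] 2208 [ 0.5114 -0.5529  0.062 ]
scene [242.5 177.4] 84 [ 0.5047 -0.0781  0.062 ]
scene [279.  177.9] 75 [0.5018 0.009  0.062 ]
scene [314.6 179.2] 105 [0.5019 0.0938 0.062 ]
scene [252.9 214.5] 121 [ 0.6181 -0.0419  0.062 ]
scene [201.4 217.1] 125 [ 0.6315 -0.1542  0.062 ]
side [229.1 148.6] 34 [0.6958 0.2554 0.062 ]
side [208.2 224.3] 157 [0.5027 0.0927 0.062 ]
side [295.9 233.8] 151 [ 0.6085 -0.0484  0.062 ]
side [237.3 247.1] 188 [0.5051 0.0075 0.062 ]
side [345.2 262.3] 172 [ 0.6215 -0.1594  0.062 ]
side [269.7 272. ] 214 [ 0.5083 -0.077   0.062 ]
[ 0.50055748 -0.05024612  0.49260493] [-1.69236887e+01 -1.63108371e-02  1.79996493e+02] 366.7698452441547
w [158.2   3.3] 154 [ 0.6252 -0.1434  0.066 ]
w [436.4  33.2] 1218 [ 0.3326 -0.1151  0.066 ]
w [289.2  58.6] 2879 [ 0.4886 -0.09    0.066 ]
w [242.5 135.3] 2724 [ 0.5414 -0.0083  0.066 ]
w [269.5  70.6] 588 [ 0.51   -0.0779  0.066 ]
w [10.7 86.8] 516 [ 0.7959 -0.061   0.066 ]
w [37.7 91.3] 732 [ 0.767  -0.0564  0.066 ]
w [256.5 102.8] 69 [ 0.5248 -0.0441  0.066 ]
w [176.6 101.8] 480 [ 0.614  -0.0451  0.066 ]
w [271.3 115.1] 549 [ 0.5084 -0.0308  0.066 ]
w [274.  145.8] 134 [0.5055 0.0037 0.066 ]
w [269.7 198.3] 1021 [0.5108 0.0666 0.066 ]
w [311.4 184.8] 33 [0.461  0.0498 0.066 ]
w [278.  214.8] 201 [0.5008 0.0874 0.066 ]
w [415.1 250. ] 539 [0.3282 0.134  0.066 ]
w [276.8 238.1] 157 [0.5023 0.1179 0.066 ]
1.6583
stopper_a_mid 0.64 [0.511 0.005 0.054] [269. 146.]
stopper_a_mid 0.47 [ 0.504 -0.075  0.066] [275.  74.]
stopper_a_mid 0.19 [0.507 0.083 0.05 ] [273. 207.]
jar 0.97 [0.473 0.262 0.078] [299. 343.]
```

View pics/w0.png

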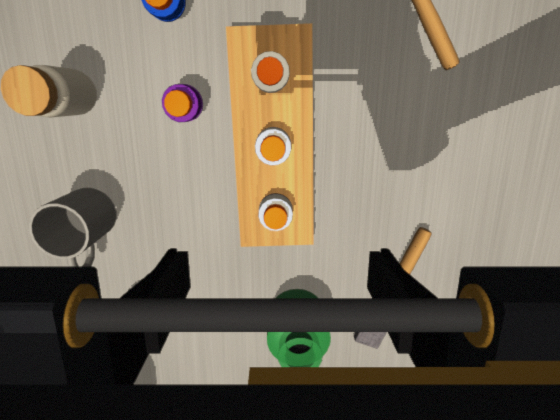

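The wrist view shows crowns at about (270,71), (273,149) and (275,216), and the jar mouth at about (299,347).

```bash
python3 - <<'E'
from h import *
f=env.grab_frame("wrist")
for p in ((270.5,71),(273,149),(275,216)): print(ray(*p,0.066,f).round(4))
print('jar',ray(299,348,0.1,f).round(4))
g=f['image'].astype(float)
# refine: saturated orange crown via red-blue ratio in local windows
for u,v in ((270,71),(273,149),(275,216)):
    w=f['image'][v-25:v+25,u-25:u+25]; h=cv2.cvtColor(w,cv2.COLOR_BGR2HSV); print(h[25,25],h[25,3])
# jar pictures from closer by
env.goto([0.475,0.33,0.30],D)
f=env.grab_frame("wrist"); cv2.imwrite('pics/w1.png',f['image']); print(proj([0.478,0.256,0.1],f), env.read_state()['clock'])
for r in env.search_frame(f,"jar"): print(r['score'],r['xyz'])
for n in("scene","side"):
  f=env.grab_frame(n); print(n,proj([0.478,0.256,0.1],f)); x,y=map(int,proj([0.478,0.256,0.1],f)); cv2.imwrite(f'pics/c{n}.png',cv2.resize(f['image'][y-40:y+40,x-40:x+40],(400,400)))
cv2.imwrite('pics/jar.png',np.hstack([cv2.imread('pics/cscene.png'),cv2.imread('pics/cside.png')]))
E
```

```text
[ 0.5084 -0.0781  0.066 ]
[0.5061 0.0064 0.066 ]
[0.5041 0.0878 0.066 ]
jar [0.4743 0.2516 0.1   ]
[ 11 230 205] [ 18 148 217]
[ 18 221 222] [ 17 149 218]
[ 18 218 223] [ 17 147 222]
[276.19394803 104.53536256] 3.0083
0.76 [0.4754, 0.2658, 0.0688]
scene [385.37892811 162.88770629]
side [148.4836181  177.81878601]
```

View pics/w1.png

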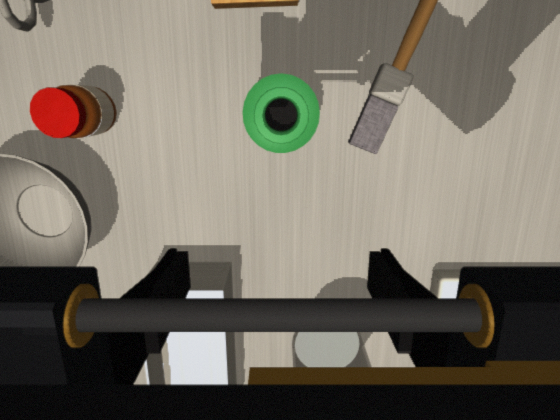

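View pics/jar.png

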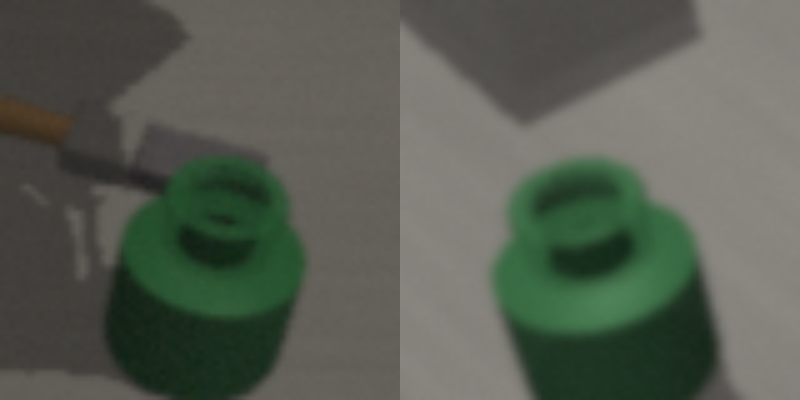

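```bash
python3 - <<'E'
from h import *
from scipy.optimize import least_squares
def blobs(f,guess,rad):
    h=cv2.cvtColor(f['image'],cv2.COLOR_BGR2HSV); out=[]
    for g in guess:
        u,v=proj(g,f); m=((h[...,0]<24)&(h[...,1]>190)).astype(np.uint8)
        yy,xx=np.indices(m.shape); m[(xx-u)**2+(yy-v)**2>rad**2]=0
        y,x=np.nonzero(m); 
        out.append((x.mean(),y.mean(),len(x)))
    return out
G=[[0.506,-0.078,.066],[0.505,.0065,.066],[.504,.0915,.066]]
fr={}
for y in (-0.08,0.0,0.08):
    env.goto([0.505,y+0.0,0.22],D); f=env.grab_frame("wrist")
    cv2.imwrite(f'pics/w2_{y}.png',f['image'])
    i=[-0.08,0.0,0.08].index(y); fr[i]=f
    for j in range(3):
        u,v=proj(G[j],f)
        if 25<v<250:
            b=blobs(f,[G[j]],28)[0]; print(i,j,np.round(b,1),ray(b[0],b[1],.066,f).round(4))
print(env.read_state()['clock'])
# neck: 3-view
env.goto([0.475,0.26,0.27],D); f=env.grab_frame("wrist")
for c in [env.grab_frame("scene")]: sc=c
sd=env.grab_frame("side")
h=cv2.cvtColor(f['image'],cv2.COLOR_BGR2HSV); g=((h[...,0]>45)&(h[...,0]<85)&(h[...,1]>100)).astype(np.uint8)
cv2.imwrite('pics/w3.png',f['image']); print(proj([.473,.267,.1],f))
cv2.imwrite('pics/combo.png',np.hstack([cv2.resize(fr[1]['image'],(400,300)),cv2.resize(f['image'],(400,300))]))
E
```

```text
0 0 [274.4 183.4 672. ] [ 0.51   -0.0795  0.066 ]
1 0 [273.8  97.5 779. ] [ 0.5102 -0.0783  0.066 ]
1 1 [276.6 187.1 665. ] [0.5074 0.0051 0.066 ]
2 1 [276.4 105.  765. ] [0.5073 0.0066 0.066 ]
2 2 [279.4 193.5 663. ] [0.5045 0.0899 0.066 ]
5.6917
[280.60614111 188.39573761]
```

View pics/combo.png

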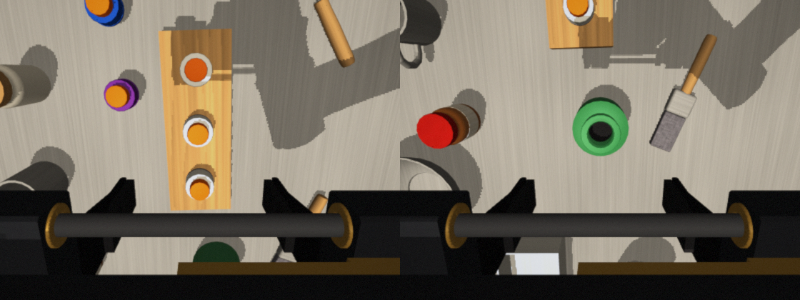

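```bash
cat >> h.py <<'E'
C=[[0.5102,-0.0785],[0.5075,0.006],[0.5046,0.0908]]
def press(xy,ztop,depth=0.005,hold=0.15):
    x,y=xy
    env.goto([x,y,ztop+0.012],D); env.dwell(0.3)
    s=env.read_state(); f0=np.array(s['force']); print('above',s['position'].round(4) if hasattr(s['position'],'round') else s['position'],f0)
    hit=env.move_straight([x,y,ztop-0.003],rate=0.012,force_limit=1.3)
    s=env.read_state(); print('hit',hit,np.round(s['position'],4),np.round(s['force']-f0,2))
    for d in (0.0025,depth):
        env.move_straight([x,y,ztop-d],rate=0.012,force_limit=18); env.dwell(hold)
        s=env.read_state(); print(d,np.round(s['position'],4),np.round(s['force']-f0,2))
    env.move_straight([x,y,ztop+0.015],rate=0.05); print(env.read_state()['clock'])
E
python3 - <<'E'
from h import *
from scipy.optimize import least_squares
f=env.grab_frame("wrist"); print('jar',ray(280,183.5,.1,f))
env.gripper_to(0.0,20)
env.goto([*C[2],0.12],D)
press(C[2],0.066)
E
```

```text
jar [0.47393482 0.26142894 0.1       ]
above [0.5055 0.0914 0.0794] [ 0.42517973 -0.31009927 -0.17536093]
hit False [0.5047 0.0908 0.0631] [-1.3   0.08  1.19]
0.0025 [0.5046 0.0908 0.0635] [-0.67  0.21  0.09]
0.005 [0.5046 0.0908 0.061 ] [ 0.01  0.77 -0.37]
12.5583
```

No contact was felt at z = 0.061, so I'll look at it with the tool at 0.066.

```bash
python3 - <<'E'
from h import *
print(env.read_state()['opening'])
x,y=C[2]
env.move_straight([x,y,0.066],rate=0.05)
out=[]
for n in("scene","side"):
  f=env.grab_frame(n); u,v=map(int,proj([x,y,0.066],f)); print(u,v); out.append(cv2.resize(f['image'][v-40:v+40,u-40:u+40],(400,400),interpolation=cv2.INTER_CUBIC))
cv2.imwrite('pics/p1.png',np.hstack(out))
E
```

```text
0.007387522905931448
313 178
209 222
```

View pics/p1.png

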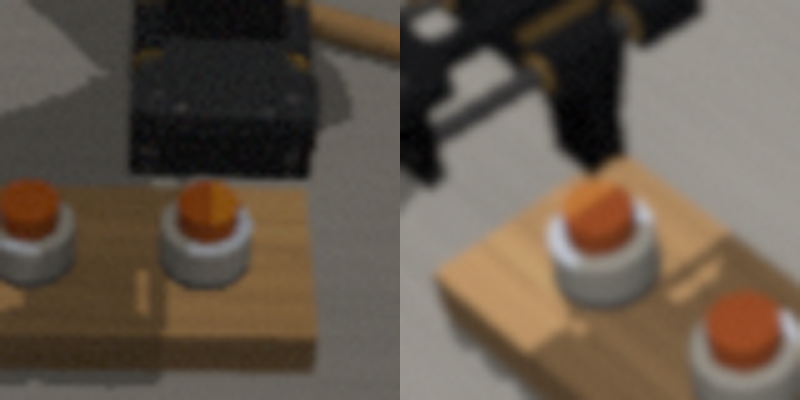

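```bash
python3 - <<'E'
from h import *
s=env.read_state(); print({k:np.round(v,3).tolist() for k,v in s.items()})
out=[]
f=env.grab_frame("wrist"); print(f['position'],f['orientation'],proj([*C[2],.066],f),proj(s['position'],f)); out.append(cv2.resize(f['image'],(400,300)))
f=env.grab_frame("side"); print(proj(s['position'],f)); out.append(cv2.resize(f['image'][70:295,60:360],(400,300),interpolation=cv2.INTER_CUBIC))
cv2.imwrite('pics/p2.png',np.hstack(out))
E
```

```text
{'clock': 13.108, 'joint_positions': [28.362, 18.83, -24.865, 0.008, -46.31, -28.361], 'qvel': [-0.056, -0.35, 0.204, -0.07, -0.078, -0.018], 'joint_torque': [-0.008, -31.815, 14.466, 3.267, -0.009, -0.0], 'position': [0.505, 0.091, 0.066], 'tool_rot': [-89.998, 0.008, 90.007], 'force': [0.542, -0.266, -0.724], 'wrist_torque': [-0.044, -0.009, -0.013], 'opening': 0.004}
[0.50509963 0.01051409 0.25935337] [-1.69002453e+01  2.42581577e-02  1.79997204e+02] [279.33919837 244.91785552] [279.12843679 244.92730559]
[209.38801733 222.96842892]
```

View pics/p2.png

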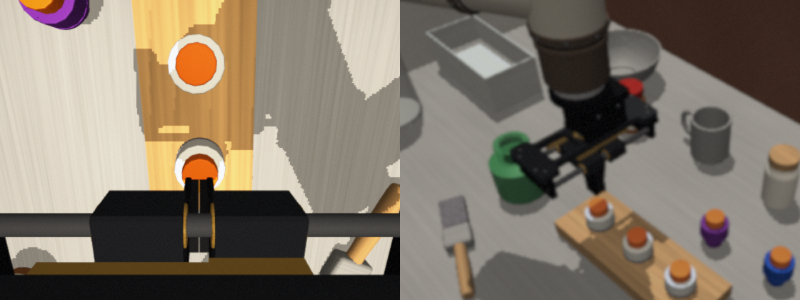

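The shut fingertips stop about 15–20 mm above the reported TCP, hanging clear over the crown. I'll find the true contact height by feel, in 1 mm steps.

```bash
cat >> h.py <<'E'
def fz(n=8):
    return np.mean([env.read_state()['force'] for _ in range(n)],0)
def feel(xy,z0,zmin,step=0.001,th=1.0,rate=0.02,d=0.06):
    x,y=xy; env.dwell(0.25); f0=fz(); z=z0; log=[]
    while z>zmin:
        z-=step; env.move_straight([x,y,z],rate=rate); env.dwell(d)
        f=fz()-f0; log.append((round(z,4),round(float(env.read_state()['position'][2]),4),round(f[2],2)))
        if abs(f[2])>th: env.dwell(.1); f=fz()-f0
        if abs(f[2])>th: log.append(round(f[2],2)); break
    print(log, env.read_state()['clock']); return z,f0
E
python3 - <<'E'
from h import *
print([np.round(env.read_state()['force'][2],2) for _ in range(3)])
env.move_straight([*C[2],0.057],rate=0.05)
feel(C[2],0.057,0.043)
E
```

```text
[np.float64(0.19), np.float64(0.19), np.float64(0.19)]
[(0.056, 0.056, np.float64(0.96)), (0.055, 0.055, np.float64(1.11)), np.float64(1.61)] 14.5083
```

```bash
cat >> h.py <<'E'
def fz(n=8):
    o=[]
    for _ in range(n): env.dwell(0.012); o.append(env.read_state()['force'])
    return np.mean(o,0)
E
python3 - <<'E'
from h import *
for z in (0.055,0.054,0.053,0.052,.0515):
    env.move_straight([*C[2],z],rate=0.02); print(z,fz(10).round(2),np.round(env.read_state()['position'],4),round(env.read_state()['clock'],2))
E
```

```text
0.055 [-0.02  0.21  0.23] [0.5046 0.0908 0.055 ] 14.84
0.054 [-0.01 -0.03 -0.16] [0.5046 0.0908 0.054 ] 15.18
0.053 [-0.25 -0.02  0.09] [0.5046 0.0908 0.053 ] 15.51
0.052 [0.34 0.24 0.18] [0.5046 0.0908 0.052 ] 15.84
0.0515 [-0.06 -0.06 -0.06] [0.5046 0.0908 0.0515] 16.18
```

```bash
python3 - <<'E'
from h import *
z=0.0515
while z>0.0425:
    z-=0.001; env.move_straight([*C[2],z],rate=0.03); F=fz(7)[2]; print(round(z,4),F.round(2),end='; ')
    if F>0.9:
        F=fz(12)[2]; print('chk',F)
        if F>0.9: break
print(env.read_state()['position'],env.read_state()['clock'])
E
```

```text
0.0505 0.17; 0.0495 -0.09; 0.0485 0.35; 0.0475 0.18; 0.0465 0.06; 0.0455 -0.13; 0.0445 -0.05; 0.0435 -0.02; 0.0425 0.24; [0.50460338 0.09078657 0.04246401] 18.95
```

```bash
python3 - <<'E'
from h import *
x,y=C[2]
out=[]
for n,k in(("scene",40),("side",40),("wrist",105)):
  f=env.grab_frame(n); u,v=map(int,proj([x,y,0.066],f)); v=min(v,420-k)
  print(n,proj([x,y,0.066],f),proj(env.read_state()['position'],f))
  out.append(cv2.resize(f['image'][v-k:v+k,u-k:u+k],(266,266),interpolation=cv2.INTER_CUBIC))
cv2.imwrite('pics/p3.png',np.hstack(out))
E
```

```text
scene [313.45954371 178.76557412] [312.92279206 185.6606965 ]
side [209.34766456 222.98478913] [210.67240983 230.82530897]
wrist [279.24565533 262.761163  ] [279.15073736 244.8692576 ]
```

View pics/p3.png

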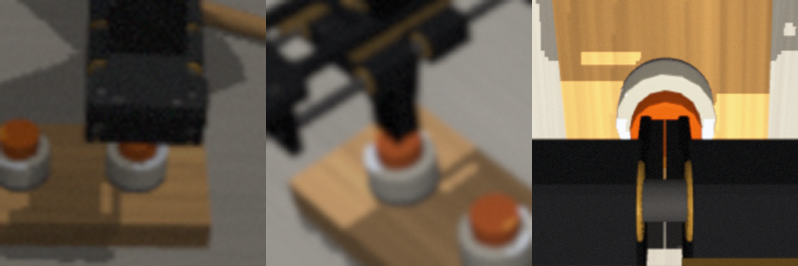

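The side view now shows the fingertip just at the crown top, so contact should be close. I'll continue in 1 mm steps.

```bash
python3 - <<'E'
from h import *
z=0.0425
while z>0.034:
    z-=0.001; env.move_straight([*C[2],z],rate=0.03); F=fz(7)[2]; print(round(z,4),F.round(2),end='; ')
    if F>0.9:
        F=fz(12)[2]; print('chk',F)
        if F>0.9: break
print(env.read_state()['position'],env.read_state()['clock'])
E
```

```text
0.0415 -0.01; 0.0405 -0.05; 0.0395 0.3; 0.0385 -0.08; 0.0375 0.1; 0.0365 -0.2; 0.0355 -0.07; 0.0345 4.39; chk 4.764695471778528
[0.50481256 0.09084585 0.03489943] 21.6667
```

```bash
python3 - <<'E'
from h import *
for z in (0.0335,0.0325,0.0315):
    env.move_straight([*C[2],z],rate=0.03); F=fz(8); print(z,F.round(2),np.round(env.read_state()['position'],4))
    if F[2]>16: break
print(env.read_state()['clock'])
E
```

```text
0.0335 [-1.65 -0.19  7.03] [0.5049 0.0909 0.0342]
0.0325 [-2.21 -0.07  8.52] [0.5049 0.0909 0.0334]
0.0315 [-2.72  0.06  9.96] [0.5049 0.0908 0.0326]
22.6167
```

Readings rise at about 1.6 N/mm from around 6 N, which looks like the hardened one. I'll finish this squeeze to about 5 mm, then test the middle one. Its contact should come at TCP z of about 0.035.

```bash
cat >> h.py <<'E'
def squeeze(xy,zs,zup=0.052):
    for i,z in enumerate(zs):
        env.move_straight([*xy,z],rate=0.03 if i else 0.06); env.dwell(0.05); F=fz(8); print(z,F.round(2),np.round(env.read_state()['position'],4))
        if F[2]>15: break
    return F
E
python3 - <<'E'
from h import *
squeeze(C[2],[0.0288])
env.move_straight([*C[2],0.052],rate=0.1)
env.move_straight([*C[1],0.052],rate=0.2)
env.move_straight([*C[1],0.038],rate=0.06); print(fz(8).round(2))
F=squeeze(C[1],[0.0345,0.0335,0.0320])
print(env.read_state()['clock'])
E
```

```text
0.0288 [-4.12  0.18 13.74] [0.505  0.0908 0.0304]
[-0.1   0.08  0.23]
0.0345 [0.84 1.22 2.02] [0.5083 0.0063 0.035 ]
0.0335 [0.93 1.95 4.11] [0.5083 0.0063 0.0339]
0.032 [0.93 2.17 5.38] [0.5083 0.0063 0.0325]
25.4917
```

```bash
python3 - <<'E'
from h import *
squeeze(C[1],[0.0287])
env.move_straight([*C[1],0.052],rate=0.1)
env.move_straight([*C[0],0.052],rate=0.2)
env.move_straight([*C[0],0.036],rate=0.08)
squeeze(C[0],[0.0335,0.0296])
env.move_straight([*C[0],0.056],rate=0.1)
print(env.read_state()['clock'])
E
```

```text
0.0287 [-0.05  2.41  8.53] [0.5083 0.0063 0.0295]
0.0335 [0.62 1.42 1.79] [ 0.5107 -0.0783  0.0339]
0.0296 [0.42 1.96 3.62] [ 0.5107 -0.0784  0.0299]
28.35
```

The left one is limp (3.6 N), the middle one sound (8.5 N) and the right one hardened (13.7 N). I'll open the jaws over the middle stopper, descend, and check that view together with overlays of the jar mouth.

```bash
python3 - <<'E'
from h import *
G=[0.5075,0.006]
env.gripper_to(0.85,25)
env.goto([*G,0.06],D)
print('hit',env.move_straight([*G,0.003],rate=0.06,force_limit=4)); env.dwell(.05)
s=env.read_state(); print(np.round(s['position'],4),fz(5).round(2),s['clock'],s['opening'])
f=env.grab_frame("side"); u,v=map(int,proj([*G,0.05],f)); fw=env.grab_frame("wrist")
sc=env.grab_frame("scene"); off=np.array(fw['position'])-s['position']; print(off)
out=[cv2.resize(f['image'][v-40:v+40,u-40:u+40],(400,300*4//3))[50:350]]
out.append(cv2.resize(fw['image'],(400,300)))
row2=[]
P=np.array([0.473,0.264,0.1])
t=np.linspace(0,2*np.pi,60)
for name,fr in (('pics/w1.png',dict(fw,position=np.array([.475,.33,.30])+off)),('pics/w3.png',dict(fw,position=np.array([.475,.26,.27])+off)),(None,sc)):
    im=cv2.imread(name) if name else fr['image'].copy()
    u,v=map(int,proj(P,fr)); k=45 if name else 30; K=266; g=K/(2*k)
    c=cv2.resize(im[v-k:v+k,u-k:u+k],(K,K),interpolation=cv2.INTER_CUBIC)
    for r in (.0195,.029):
        pts=np.array([proj(P+[r*np.cos(a),r*np.sin(a),0],fr) for a in t]); pts=(pts-[u-k-.5,v-k-.5])*g
        cv2.polylines(c,[pts.astype(int)],True,(255,255,255),1)
    row2.append(c)
row2=np.hstack(row2); row2=np.pad(row2,((0,0),(0,800-row2.shape[1]),(0,0)))
cv2.imwrite('pics/g1.png',np.vstack([np.hstack(out),row2]))
E
```

```text
hit False
[0.5079 0.0062 0.0034] [-0.12  0.17  0.07] 31.2917 0.8478237437083829
[ 1.19413207e-04 -8.04237423e-02  1.93396653e-01]
```

View pics/g1.png

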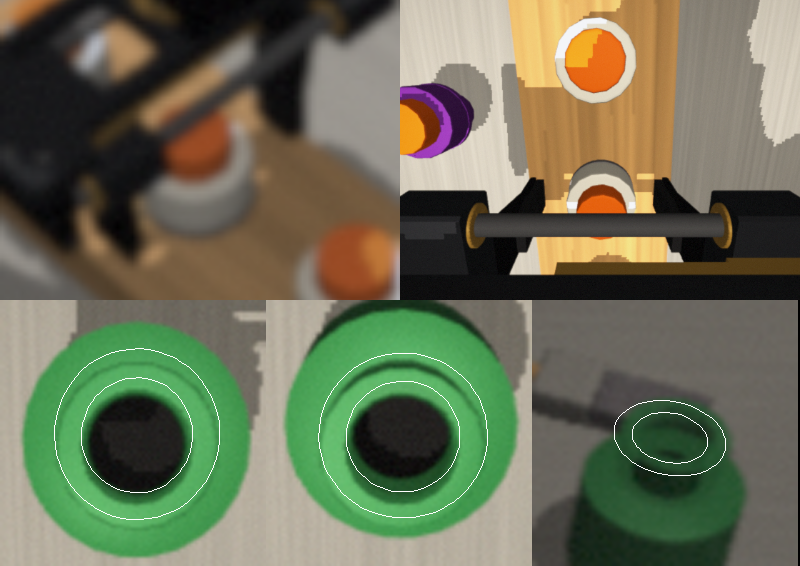

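The overlay shows the mouth about 3 mm further in +y than my guess, in all three views, so I'll use (0.473, 0.267). The jaws straddle the middle head without contact. Next: grip and lift.

```bash
python3 - <<'E'
from h import *
env.gripper_to(0.0,25); env.dwell(.1)
s=env.read_state(); print('grip',np.round(s['position'],4),s['opening'],np.round(s['force'],2))
G=[0.5075,0.006]
env.move_straight([*G,0.05],rate=0.08)
env.move_straight([*G,0.118],rate=0.2)
J=[0.473,0.267]
env.move_straight([*J,0.118],rate=0.22); env.dwell(.2)
s=env.read_state(); print(np.round(s['position'],4),s['opening'],fz(5).round(2),s['clock'])
out=[]
for n,k in(("scene",45),("side",45)):
  f=env.grab_frame(n); u,v=map(int,proj([*J,0.12],f)); c=cv2.resize(f['image'][v-k:v+k,u-k:u+k],(400,400),interpolation=cv2.INTER_CUBIC)
  g=400/(2*k); t=np.linspace(0,2*np.pi,60)
  for r,z in ((.029,.1),(.022,.1406),(.014,.1206)):
    pts=np.array([proj([J[0]+r*np.cos(a),J[1]+r*np.sin(a),z],f) for a in t]); pts=(pts-[u-k-.5,v-k-.5])*g
    cv2.polylines(c,[pts.astype(int)],True,(255,255,255),1)
  out.append(c)
cv2.imwrite('pics/j1.png',np.hstack(out))
E
```

```text
grip [0.5074 0.006  0.003 ] 0.5012736986767817 [-0.09 -0.44 -0.14]
[0.4732 0.2662 0.1181] 0.4983317120010641 [-0.1   0.28 -0.44] 35.0
```

View pics/j1.png

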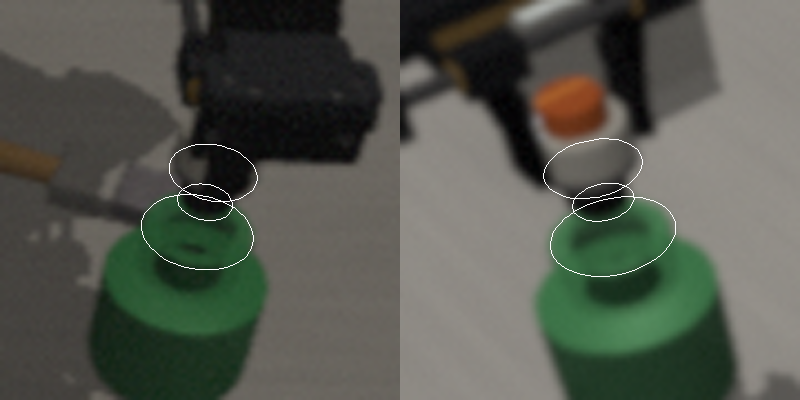

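Plug foot and mouth line up in both views. Lowering gently.

```bash
python3 - <<'E'
from h import *
J=[0.473,0.267]
h1=env.move_straight([*J,0.082],rate=0.03,force_limit=4)
s=env.read_state(); print(h1,np.round(s['position'],4),np.round(s['force'],2),s['clock'])
if not h1:
    h2=env.move_straight([*J,0.0755],rate=0.015,force_limit=3.5); F=fz(6)
    s=env.read_state(); print(h2,np.round(s['position'],4),F.round(2),np.round(s['wrist_torque'],3),s['clock'])
E
```

```text
False [0.4732 0.2671 0.0822] [ 0.38 -0.33 -0.89] 36.4917
True [0.4731 0.2671 0.0769] [-0.58 -0.09  4.32] [-0.002  0.238 -0.087] 36.9333
```

```bash
python3 - <<'E'
from h import *
J=[0.473,0.267]
env.gripper_to(0.8); env.dwell(.1)
env.move_straight([*J,0.13],rate=0.08)
env.gripper_to(0.0,20)
for n in("side",):
  f=env.grab_frame(n)
  for c,a in orange(f):
    if np.hypot(*(c-proj([*J,.136],f)))<12: print(n,c.round(1),a,proj([*J,.136],f).round(1))
env.move_straight([*J,0.1115],rate=0.05); print(fz(8).round(2),env.read_state()['position'])
F=squeeze(J,[0.1078,0.1065]); print(env.read_state()['clock'])
E
```

```text
side [138.5 163.4] 131 [139.5 163.1]
[0.25 0.29 0.03] [0.47315753 0.26704417 0.1115171 ]
0.1078 [0.85 0.77 3.77] [0.4738 0.2676 0.1087]
0.1065 [1.16 0.98 5.09] [0.4738 0.2676 0.1071]
41.2917
```

```bash
python3 - <<'E'
from h import *
J=[0.473,0.267]
env.move_straight([*J,0.1029],rate=0.03); env.dwell(.1); print(fz(8).round(2),env.read_state()['position'])
env.dwell(.5); print(fz(8).round(2),env.read_state()['position'])
env.move_straight([*J,0.125],rate=0.05); env.move_straight([*J,0.2],rate=0.15)
env.dwell(.2); print(fz(5).round(2),env.read_state()['clock'])
f=env.grab_frame("side"); out=[cv2.resize(f['image'][100:310,90:370],(400,300),interpolation=cv2.INTER_CUBIC)]
for c,a in orange(f): print(c.round(1),a)
print(proj([*J,.136],f))
f=env.grab_frame("scene"); out.append(cv2.resize(f['image'][110:320,150:430],(400,300),interpolation=cv2.INTER_CUBIC))
cv2.imwrite('pics/end.png',np.hstack(out))
E
```

```text
[-0.04  0.52  7.99] [0.47383896 0.26759696 0.10411456]
[0.26 0.64 7.79] [0.47384541 0.26761205 0.10412237]
[-0.23 -0.15  0.19] 43.775
[138.5 163.4] 129
[208.2 224.3] 158
[295.8 233.7] 149
[345.2 262.3] 172
[269.7 272.3] 198
[139.53776844 163.12846411]
```

View pics/end.png

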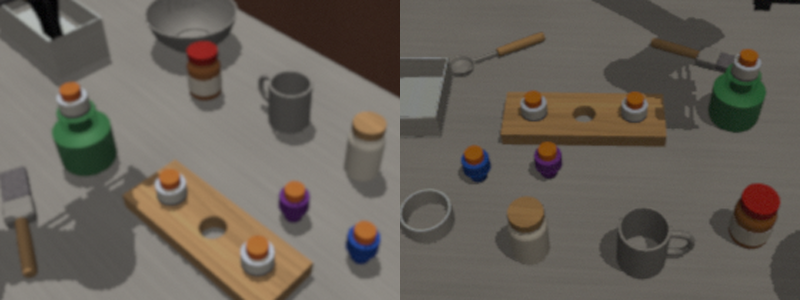

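The stopper sits upright in the jar and its crown is back up. The other two are still in the rack, and the bystanders are where they were.

```bash
python3 -c "
from h import *
print(env.close_job())"
```

```text
the job is handed in; nothing more can be done
None
```

The sound stopper, the one in the middle of the rack, is seated fully in the green jar and confirmed. The job was handed in at about 44 s of the 64 s limit; no verdict is reported.

**Squeezes in the rack, each about 5 mm:**

| Place in rack | Push-back | Result |
|---|---|---|
| y = −0.08 | 3.6 N | limp |
| middle | 8.5 N | sound |
| y = +0.09 | 13.7 N | hardened |

**Seating:** I gripped the middle stopper with 25 N. It touched the rim at the expected height to within about 0.1 mm, with about 4 N.

**Confirming press in the jar:** The crown went down 4.7–5 mm and was held for more than 0.5 s at 7.8–8.0 N. The crown then sprang back to the same pixel position as before the press.

**Last pictures:** The other two stoppers are still in the rack, and the bystanders look where they were. The arm is clear, with about 0 N on the tool.

**Disagreements:**
- **Fingertips:** they turned out to be about 31 mm short of the stated TCP. My first press therefore met nothing, and I found the contact height by feel.
- **Jar position:** my first estimates of the jar mouth disagreed by several mm. I corrected them with overlays in three views before lowering the stopper.

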